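Slide the cover across the stamp box and put the mould away

ROBOT

A 6-joint arm with a two-finger parallel gripper is mounted at the origin on a cart in front of the work surface, level with it; the furniture and walls round the work are solid. World frame = base frame: x ahead of the robot, y to its left, z up, the work surface at z = 0. Lengths are in mm, angles in rad, forces in N, time in s.
With the tool pointing down it reaches from about 350 to 725 mm from the base axis. Payload 6 kg.
Tool frame: the origin (TCP) lies at the very end of the fingers, on their centre line; the grasp point (between the pads) lies 19 mm behind it; z points along the fingers, y is the line along which they close (so a half turn about z gives the same grasp; the last joint's range is limited). The gripper opens to 85 mm and grips with 20 to 120 N. Pads are 22 mm wide; open, the fingers measure 114 mm over their backs; the gripper's body (76 mm by 85 mm) begins 54 mm behind the grasp point. The pads swing forward as they close: fully open they stand 13 mm farther back than shut.
Start: joints at [-0.823, 0.04, 0.085, 0, -1.615, -0.334], TCP at [241.261, -549.333, 231.261] pointing down, gripper open.
Joint ranges: [-2.56, 2.56], [-1.29, 2.01], [-1.08, 1.49], [-3.29, 1.98], [-2.81, -0.18], [-2.99, 2.99]. Speed limits (rad/s): [2.57, 2.57, 3.01, 3.14, 3.14, 3.14].

INTERFACE

Orientations are given as a 3x3 rotation matrix whose columns are the frame's x, y, z axes.
In Python, from plant import arm, viewer gives the robot as it stands. The module is installed in compiled form; this text tells all that it offers.
- The arm moves only by the tool step_arm, never from a script. Its arguments are lists of equal length, an entry for each row: "fingers": the opening, from -1 (shut) to 1 (fully open); "translation": the shift along the tool's x, y, z in m, a list of three; "roll": the turn about the tool's z in rad. A call has 1 to 5 rows; each row shifts and turns the commanded pose from where the row before left it, along the tool's axes as they then stand; what a row does not reach is not made up. A row lasts 1/8 s, in which the tool goes at most 62.5 mm and 10.7 degrees, less where a joint would pass 70% of its speed; a pose out of reach is approached as far as the arm can. A call with a gripper value outside its range is refused whole. The fingers move at their own pace and stop on an object; "force" is the grip in N (left out, the last holds). Time passes only in rows, so rows that do not move let the fingers close. It gives the time, the measured TCP pose, the force, the opening and the grip force at its end, in the units of the state.
- arm.get_state(): the state, without advancing time (a new reading comes with each control period).
- viewer.camera(name): name is "side" or "top" or "wrist"; returns (picture, depth): 480x640x3 uint8, blue, green, red; 480x640 float32, mm along the optical axis (not along the pixel's ray), 0 where there is no reading.
- viewer.calibration(name): a dict with "mtx" (3x3 intrinsics, pixels), "R" (3x3) and "t" (3): a world point X has camera coordinates R X + t; the wrist camera has in their place "T_tool_cam" (4x4, takes a point from camera to tool coordinates, whose origin is the TCP and whose axes are the flange's). Camera axes: x right, y down, z forward; pixel columns grow to the right and rows downward; lengths in mm; the calibration is good to about 2 mm. A picture is of the moment at which its call begins: read the wrist's pose just before it. calibration takes no time and is no camera call.
- arm.finish_job(): hands the job in; it is judged then, once.
The state is a dict: "clock": time; "qpos": joint angles; "joint_vel": joint speeds; "joint_efforts": joint torques, N m; "position": TCP position; "ee_rot": TCP orientation; "wrist_force": force on the tool from outside, world axes, zero at the start; "torque": the same for the moment, N m; "grip_width": finger opening in mm; "gripper_force": force on a finger pad.
Only numpy, scipy, OpenCV 4.12 (cv2) and the standard library are available. Lean on these libraries where they do the work, as an engineer would, in place of code of your own. Each camera call takes 0.05 s, during which the arm holds its last target. There are 200 camera calls.

TASK

Slide the thin cover of the wooden stamp box fully home over the well that already holds the large mould; press on it firmly enough to drag it along, but not so hard that it cracks. Then set the small plaster mould gently, flower up, on the floor of the well this has uncovered, and let go. Leave everything else on the bench where it is.

Things in the scene. Friction and masses are not known exactly. Their poses are not given: they have to be found in the camera images.
- stamp_box: Open light wooden box fixed to the bench, 124 (its x) x 228 (its y) x 46 mm high, walls 10 mm. Origin: centre of underside. Two wells: the +y one (robot's left) empty, the -y one with the large mould. Each 104 (x) x 100 (y) mm, floor 4 mm above the origin; lips along the long sides narrow the mouth to 94 mm in x. Between them an 8 mm divider, 28 mm high.
- cover (a joint): Travel of the cover along the box's -y, in m: 0 = over the +y well, against that end wall; 0.104 = over the -y well, fully home against the other end wall. It drags stiffly (about 6 N to keep it moving) and stays where it is left.
- cover_panel: Cover: brown wooden panel, 102 x 103 (along box y) x 4 mm, flush black disc at its centre. Origin: centre of underside. No handle; its edges are shut in by the frame, its top 8 mm below the rim: it is moved by pressing on top and sliding. On springy felt, sinks a millimetre or two. Too light a press slips over it; more than 20 N from the fingers, push included, cracks it; about 10 N is right.
- cover_top (a point): Centre of the cover's top face, in the middle of the rubber disc (38 mm above the bench when nothing presses on it). Moves with the cover.
- empty_well (a point): Centre of the floor of the box's +y well, 4 mm above the bench; hidden under the cover at the start.
- mould_small: White plaster sprig mould with a flower on its top, standing alone on the bench to the left: a block 40 (its x) x 50 (its y) x 26 mm, about 0.14 kg. Origin: centre of its underside, z up. Brittle plaster: it chips if it strikes or is pressed on the box with more than 30 N.
- mould_large: White plaster sprig mould, 50x62x26 mm, already lying in the box's -y well; stays there untouched. Origin: centre of its underside.
- beaker_slip: Bystander: pale grey beaker, 71x71x96 mm. Origin: centre of its underside.
- tile: Bystander: flat glaze test tile, half green, 62x38x8 mm. Origin: centre of its underside.
- rib_steel: Bystander: steel kidney rib with a blue grip, 37x95x10 mm, near the front edge. Origin: centre of its underside.
- clay_lump: Bystander: lump of brown clay, 52x74x40 mm. Origin: centre of its underside.
- mould_clamp: Green vice fixed to the bench between the box and the small mould, an obstacle: its parts reach from 190 mm in front (-x) of this origin to 160 mm behind and 80 mm to either side, up to 125 mm above the bench.
There are look-alikes about, which are no part of the job. Leave any yellow look-alike of the mould_small alone.

How it is judged:
By the outcome, as a careful person would: the job done as asked, in the order asked, and still so for the second after the job is handed in, with the robot touching nothing.
It also fails if it takes over 67 s, if anything falls off the work surface, if the arm or the gripper's body presses on something with over 40 N, if the wrist force passes 120 N, or if a joint passes its speed limit or range.

## Working session

There is one attempt and no reset: what is moved stays moved. The work goes in short steps, Python scripts to look and compute and a tool call to move; the robot and the scene stay as the last step left them, time stands still between calls to the robot, and variables do not carry over. Pictures are saved under pics/ and viewed, at most 10 in all, crops included, and the job is handed in when it is done.

Besides the shell and the picture viewer there is one more tool, called after ">>>" as a command line: name --pt "numbers of a row" for each row, then --argument value for the rest. step_arm: Moves the arm, as the interface text tells. Its arguments: {"type":"object","properties":{"fingers":{"type":"array","items":{"type":"number"}},"translation":{"type":"array","items":{"type":"array","items":{"type":"number"}}},"roll":{"type":"array","items":{"type":"number"}},"force":{"type":"number"}},"required":["fingers","translation","roll"]}

```bash
mkdir -p pics; cat > h.py <<'E'
import numpy as np, cv2
from plant import arm, viewer
def cloud(name):
    s=arm.get_state(); im,d=viewer.camera(name); c=viewer.calibration(name); K=c["mtx"]
    v,u=np.mgrid[0:480,0:640]
    P=np.stack([(u-K[0,2])/K[0,0]*d,(v-K[1,2])/K[1,1]*d,d],-1).astype(float)
    if name=="wrist":
        T=np.array(c["T_tool_cam"]); P=P@T[:3,:3].T+T[:3,3]; P=P@np.array(s["ee_rot"]).T+np.array(s["position"])
    else: P=(P-np.array(c["t"]).ravel())@np.array(c["R"])
    P[d==0]=np.nan
    return im,P
E
python3 - <<'E'
from h import *
im,P=cloud("top"); im2,P2=cloud("side")
cv2.imwrite("pics/top.png",im); cv2.imwrite("pics/side.png",im2)
np.savez("top.npz",im=im,P=P); np.savez("side.npz",im=im2,P=P2)
s=arm.get_state(); print(s["clock"],np.round(s["ee_rot"],3),s["position"],s["wrist_force"])
for p in [(240,320),(100,100),(400,500)]: print(P[p].round())
print(viewer.calibration("wrist")["T_tool_cam"])
E
```

```text
0.1 [[-0.916 -0.402 -0.001]
 [-0.402  0.916  0.001]
 [ 0.     0.002 -1.   ]] [ 241.18275238 -549.06636418  230.37673047] [-0.46399319  0.40022832 -0.33008754]
[579. -98.   0.]
[1248.  765. -789.]
[  69. -717. -798.]
[[ 1.90891557e-04 -9.60133613e-01 -2.79541427e-01  7.14114926e+01]
 [ 9.99999947e-01  1.09079994e-04  3.08219711e-04  2.37161858e-01]
 [-2.65439728e-04 -2.79541471e-01  9.60133582e-01 -1.42784319e+02]
 [ 0.00000000e+00  0.00000000e+00  0.00000000e+00  1.00000000e+00]]
```

View pics/top.png

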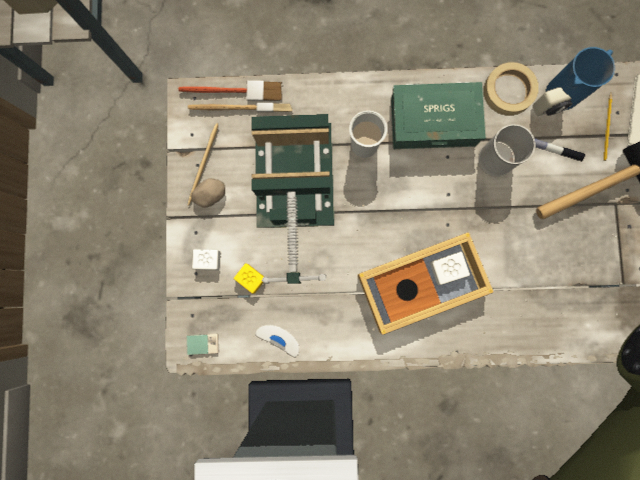

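View pics/side.png

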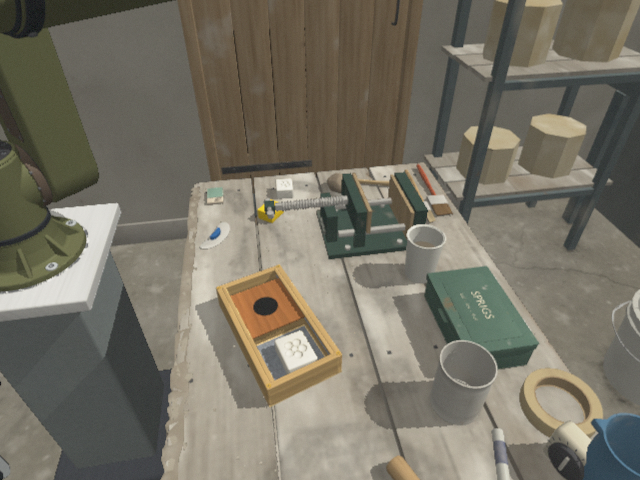

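Top view: the box is turned, with its cover disc at (407,290) and the large mould at (451,267). The white small mould is at (206,259), the yellow look-alike at (249,278), and the vice screw and handle at (293,200–280). The side view agrees.

```bash
python3 - <<'E'
from h import *
D=np.load("top.npz"); im,P=D["im"],D["P"]; hsv=cv2.cvtColor(im,cv2.COLOR_BGR2HSV)
def rep(n,m,z=None):
    q=P[m]; q=q[~np.isnan(q[:,0])]; r=cv2.minAreaRect(q[:,:2].astype(np.float32))
    print(n,len(q),np.round(r[0],1),np.round(r[1],1),round(r[2],1),"z",np.nanpercentile(q[:,2],[5,50,95]).round(1), "mean",q[:,:2].mean(0).round(1))
def box(u0,u1,v0,v1):
    m=np.zeros((480,640),bool); m[v0:v1,u0:u1]=1; return m
Z=P[...,2]
b=box(345,505,225,345)
rep("rim",b&(Z>41)&(Z<55))
rep("disc",b&(hsv[...,2]<45)&(Z>32)&(Z<43)&box(390,425,272,308))
rep("cover",b&(Z>33)&(Z<42)&(hsv[...,1]>130)&box(370,440,250,330))
rep("small",box(185,228,240,280)&(Z>20)&(Z<34))
rep("yellow",box(230,270,258,300)&(Z>18)&(Z<34)&(hsv[...,1]>150))
rep("large",box(425,475,245,290)&(Z>22)&(Z<36)&(hsv[...,2]>180))
rep("vice",box(245,340,105,288)&(Z>15))
rep("screw",box(270,330,225,290)&(Z>35))
rep("tile",box(180,225,325,360)&(Z>4))
rep("clay",box(185,230,172,212)&(Z>8))
rep("rib",box(250,305,320,360)&(Z>3))
cv2.imwrite("pics/crop.png",cv2.resize(im[225:350,170:505],None,fx=2.3,fy=2.3,interpolation=cv2.INTER_CUBIC))
E
```

```text
rim 2673 [ 485.6 -297. ] [124.2 228.4] 19.1 z [42.1 46.1 48.7] mean [ 484.4 -295.3]
disc 316 [ 474.  -262.3] [37.  36.5] 88.5 z [36.  38.5 41.2] mean [ 474.  -262.5]
cover 2201 [ 466.1 -251. ] [ 98.9 128.4] 19.1 z [35.8 38.3 40.8] mean [ 472.8 -262. ]
small 514 [545.  132.4] [50.5 40. ] 87.2 z [22.7 26.  28.8] mean [544.4 131.6]
yellow 491 [505.1  44.6] [48.7 39.6] 52.0 z [22.8 26.  28.9] mean [505.   44.8]
large 776 [ 509.8 -337.5] [48.4 89.1] 16.0 z [26.1 29.7 32.8] mean [ 513.3 -350. ]
vice 7292 [651.6 -42.8] [167.7 343.6] 84.9 z [ 16.   92.4 109.1] mean [681.5 -43.9]
screw 820 [548.5 -57. ] [103.  115.3] 88.2 z [ 81.4  97.6 114.6] mean [531.5 -51.7]
tile 602 [373.2 147.7] [46.5 71.9] 1.9 z [ 5.4  8.2 11. ] mean [377.5 143.1]
clay 802 [683.6 129.4] [69.  70.9] 71.8 z [10.7 30.  39.1] mean [680.3 126.9]
rib 297 [382.4  -6.4] [108.1  76.6] 88.7 z [ 3.1  4.1 12.4] mean [385.   -7.5]
```

View pics/crop.png

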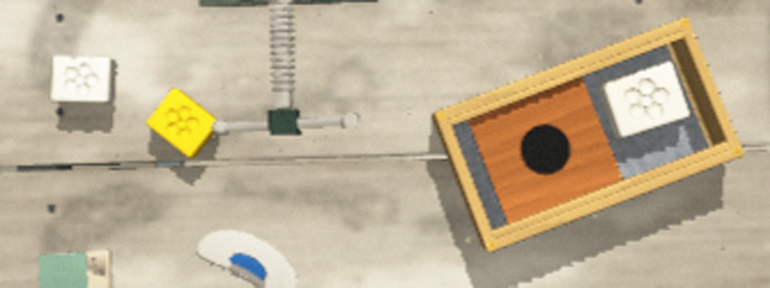

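>>> step_arm --fingers '[-1,-1,-1,-1,-1]' --pt "0 0 0" --pt "-0.05 0.031 0" --pt "-0.05 0.031 0" --pt "-0.05 0.031 0" --pt "-0.05 0.031 0" --roll '[0.08,0,0,0,0]'

```text
clock: 0.72
position: [390.4, -364.9, 230.9]
ee_rot: [[-0.945, -0.327, -0.0], [-0.327, 0.945, 0.0], [0.0, 0.0, -1.0]]
wrist_force: [0.9, -0.3, 1.3]
grip_width: -0.2
gripper_force: 0.0
```

>>> step_arm --fingers '[-1,-1,-1,-1,-1]' --pt "-0.05 0.031 0.02" --pt "-0.05 0.031 0.03" --pt "0 0 0.04" --pt "0 0 0.02" --pt "0 0 0" --roll '[0,0,0,0,0]'

```text
clock: 1.35
position: [460.8, -278.0, 121.7]
ee_rot: [[-0.945, -0.327, -0.003], [-0.327, 0.945, 0.001], [0.003, 0.001, -1.0]]
wrist_force: [-0.2, -0.2, 0.1]
grip_width: -0.2
gripper_force: 0.0
```

```bash
cat > go.py <<'E'
import sys
from h import *
# args: target x y z yaw(deg of tool y)
s=arm.get_state(); R=np.array(s["ee_rot"]); p=np.array(s["position"])
t=np.array(list(map(float,sys.argv[1:4])))
yaw=np.degrees(np.arctan2(R[1,1],R[0,1])); print("t",s["clock"],"p",p.round(1),"yaw",yaw.round(2),"F",np.round(s["wrist_force"],1),"grip",round(s["grip_width"],1),"q",np.round(s["qpos"],2))
w=float(sys.argv[4]) if len(sys.argv)>4 else yaw
dr=np.radians(yaw-w); a=np.radians(w)
R2=np.array([[np.sin(a)*-1,np.cos(a),0],[np.cos(a),np.sin(a),0],[0,0,-1]])
print("roll",dr.round(4),"then",(R2.T@(t-p)).round(1))
print("R@col0",R[:,0].round(3),"z",R[:,2].round(3))
E
python3 go.py 474 -262.5 60 109.1
```

```text
t 1.35 p [ 460.8 -278.   121.7] yaw 109.08 F [-0.2 -0.2  0.1] grip -0.2 q [-0.17 -0.11 -0.26 -0.   -1.42 -1.07]
roll -0.0003 then [-17.6  10.3  61.7]
R@col0 [-0.945 -0.327  0.003] z [-0.003  0.001 -1.   ]
```

>>> step_arm --fingers '[-1,-1,-1,-1,-1]' --pt "-0.0175 0.0105 0.02" --pt "0 0 0.04" --pt "0 0 0.012" --pt "0 0 0" --pt "0 0 0" --roll '[0,0,0,0,0]'

```text
clock: 1.98
position: [475.8, -262.9, 53.2]
ee_rot: [[-0.945, -0.327, 0.003], [-0.327, 0.945, -0.001], [-0.002, -0.002, -1.0]]
wrist_force: [-0.6, 1.0, 0.8]
grip_width: -0.1
gripper_force: 0.0
```

```bash
python3 go.py 474 -262.5 38 109.1
```

```text
t 1.975 p [ 475.8 -262.9   53.2] yaw 109.1 F [-0.6  1.   0.8] grip -0.1 q [-0.13 -0.06 -0.34  0.   -1.29 -1.1 ]
roll 0.0 then [ 1.6  1.  15.2]
R@col0 [-0.945 -0.327 -0.002] z [ 0.003 -0.001 -1.   ]
```

>>> step_arm --fingers '[-1,-1,-1,-1,-1]' --pt "0.001 0 0.005" --pt "0 0 0.004" --pt "0 0 0.003" --pt "0 0 0" --pt "0 0 0" --roll '[0,0,0,0,0]'

```text
clock: 2.6
position: [474.0, -262.4, 38.9]
ee_rot: [[-0.945, -0.328, -0.0], [-0.328, 0.945, -0.0], [0.0, 0.0, -1.0]]
wrist_force: [-0.2, -0.1, -0.2]
grip_width: -0.0
gripper_force: 0.0
```

>>> step_arm --fingers '[-1,-1,-1,-1]' --pt "0 0 0.001" --pt "0 0 0.001" --pt "0 0 0.0" --pt "0 0 0" --roll '[0,0,0,0]'

```text
clock: 3.1
position: [474.1, -262.5, 37.8]
ee_rot: [[-0.945, -0.328, 0.0], [-0.328, 0.945, -0.0], [-0.0, -0.0, -1.0]]
wrist_force: [-1.8, 1.7, 5.2]
grip_width: 0.1
gripper_force: 2.5
```

>>> step_arm --fingers '[-1,-1,-1]' --pt "0 0 0.001" --pt "0 0 0.0" --pt "0 0 0.0" --roll '[0,0,0]'

```text
clock: 3.48
position: [474.1, -262.5, 37.4]
ee_rot: [[-0.945, -0.328, 0.001], [-0.328, 0.945, -0.001], [-0.0, -0.001, -1.0]]
wrist_force: [-3.4, 3.0, 8.8]
grip_width: -0.1
gripper_force: 4.3
```

>>> step_arm --fingers '[-1,-1,-1,-1]' --pt "0 -0.001 0.0004" --pt "0 -0.003 0.0" --pt "0 -0.004 0.0" --pt "0 -0.004 0.0" --roll '[0,0,0,0]'

```text
clock: 3.98
position: [478.0, -273.7, 37.2]
ee_rot: [[-0.945, -0.328, 0.0], [-0.328, 0.945, -0.0], [-0.0, -0.0, -1.0]]
wrist_force: [-5.2, 4.2, 10.3]
grip_width: -0.0
gripper_force: 5.2
```

```bash
python3 - <<'E'
from h import *
im,P=cloud("side"); cv2.imwrite("pics/side2.png",cv2.resize(im[230:420,180:380],None,fx=3,fy=3)); 
E
```

```text
(no output)
```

View pics/side2.png

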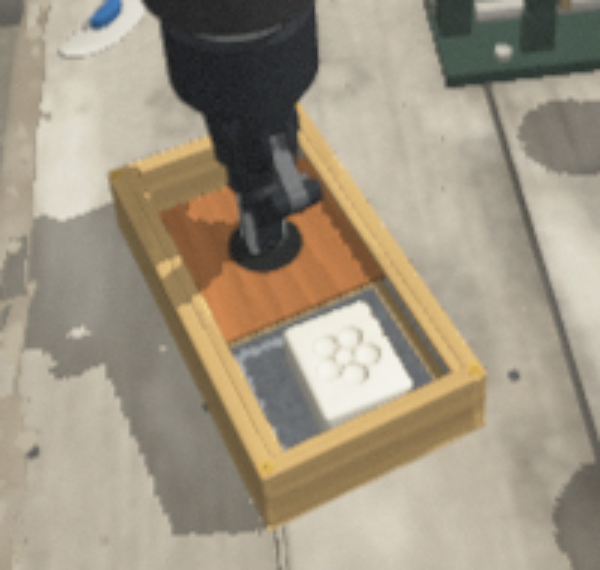

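The fingertips sit in the middle of the disc (crop 265,245) and the cover has moved with them, so I keep sliding.

>>> step_arm --fingers '[-1,-1,-1,-1,-1]' --pt "0 -0.005 0.0" --pt "0 -0.005 0.0" --pt "0 -0.005 0.0" --pt "0 -0.005 0.0" --pt "0 -0.005 0" --roll '[0,0,0,0,0]'

```text
clock: 4.65
position: [486.3, -297.4, 37.2]
ee_rot: [[-0.945, -0.328, 0.0], [-0.328, 0.945, -0.0], [-0.0, -0.0, -1.0]]
wrist_force: [-4.3, 5.3, 10.4]
grip_width: -0.0
gripper_force: 5.1
```

```bash
python3 go.py 502.6 -346.1 37.2 109.1
```

```text
t 4.65 p [ 486.3 -297.4   37.2] yaw 109.16 F [-4.3  5.3 10.4] grip -0.0 q [-0.2   0.03 -0.29  0.   -1.26 -1.04]
roll 0.001 then [  0.5 -51.4   0. ]
R@col0 [-0.945 -0.328 -0.   ] z [ 0. -0. -1.]
```

>>> step_arm --fingers '[-1,-1,-1,-1,-1]' --pt "0 -0.005 0.0" --pt "0 -0.005 0.0" --pt "0 -0.005 0.0" --pt "0 -0.005 0.0" --pt "0 -0.005 0" --roll '[0,0,0,0,0]'

```text
clock: 5.28
position: [494.4, -321.0, 37.3]
ee_rot: [[-0.945, -0.328, 0.0], [-0.328, 0.945, -0.0], [-0.0, -0.0, -1.0]]
wrist_force: [-4.1, 5.3, 9.9]
grip_width: 0.0
gripper_force: 5.1
```

>>> step_arm --fingers '[-1,-1,-1,-1,-1]' --pt "0 -0.005 0.0" --pt "0 -0.005 0.0" --pt "0 -0.004 0.0" --pt "0 -0.003 0.0" --pt "0 -0.002 0" --roll '[0,0,0,0,0]'

```text
clock: 5.9
position: [500.6, -338.9, 37.3]
ee_rot: [[-0.945, -0.328, 0.0], [-0.328, 0.945, -0.0], [-0.0, -0.0, -1.0]]
wrist_force: [-4.0, 5.1, 9.5]
grip_width: 0.0
gripper_force: 5.0
```

```bash
python3 go.py 502.6 -346.1 37.2 109.1
```

```text
t 5.9 p [ 500.6 -338.9   37.3] yaw 109.15 F [-4.   5.1  9.5] grip 0.0 q [-0.26  0.12 -0.19  0.   -1.26 -0.97]
roll 0.0009 then [ 0.5 -7.4  0.1]
R@col0 [-0.945 -0.328 -0.   ] z [ 0. -0. -1.]
```

>>> step_arm --fingers '[-1,-1,-1,-1]' --pt "0 -0.002 0.0" --pt "0 -0.002 0.0" --pt "0 -0.001 0.0" --pt "0 0 0.0" --roll '[0,0,0,0]'

```text
clock: 6.4
position: [502.3, -343.7, 37.3]
ee_rot: [[-0.945, -0.328, 0.0], [-0.328, 0.945, -0.0], [-0.0, -0.001, -1.0]]
wrist_force: [-3.7, 5.0, 9.2]
grip_width: -0.0
gripper_force: 4.8
```

>>> step_arm --fingers '[-1,-1]' --pt "0 -0.001 0.0" --pt "0 0 0.0" --roll '[0,0]'

```text
clock: 6.65
position: [502.6, -344.6, 37.3]
ee_rot: [[-0.945, -0.328, 0.0], [-0.328, 0.945, -0.0], [-0.0, -0.001, -1.0]]
wrist_force: [-4.1, 4.6, 10.0]
grip_width: -0.2
gripper_force: 4.9
```

>>> step_arm --fingers '[-1,-1]' --pt "0 -0.001 0.0" --pt "0 0 0.0" --roll '[0,0]'

```text
clock: 6.9
position: [502.9, -345.5, 37.3]
ee_rot: [[-0.945, -0.328, 0.0], [-0.328, 0.945, -0.0], [-0.0, -0.0, -1.0]]
wrist_force: [-4.5, 4.5, 9.1]
grip_width: -0.0
gripper_force: 4.9
```

>>> step_arm --fingers '[-1,-1]' --pt "0 -0.001 0.0" --pt "0 0 0.0" --roll '[0,0]'

```text
clock: 7.15
position: [503.2, -346.5, 37.3]
ee_rot: [[-0.945, -0.328, 0.0], [-0.328, 0.945, -0.0], [-0.0, -0.0, -1.0]]
wrist_force: [-4.0, 4.9, 10.4]
grip_width: 0.4
gripper_force: 4.9
```

>>> step_arm --fingers '[-1,-1]' --pt "0 -0.001 0.0" --pt "0 0 0.0" --roll '[0,0]'

```text
clock: 7.4
position: [503.6, -347.3, 37.3]
ee_rot: [[-0.945, -0.328, 0.0], [-0.328, 0.945, -0.0], [-0.0, -0.0, -1.0]]
wrist_force: [-4.0, 4.9, 9.6]
grip_width: 0.1
gripper_force: 4.9
```

>>> step_arm --fingers '[-1,-1]' --pt "0 -0.0007 0.0" --pt "0 0 0.0" --roll '[0,0]'

```text
clock: 7.65
position: [503.9, -347.8, 37.3]
ee_rot: [[-0.945, -0.328, 0.0], [-0.328, 0.945, -0.0], [-0.0, -0.0, -1.0]]
wrist_force: [-3.5, 6.0, 10.0]
grip_width: 0.3
gripper_force: 5.0
```

>>> step_arm --fingers '[-1,-1]' --pt "0 -0.0007 0.0" --pt "0 0 0.0" --roll '[0,0]'

```text
clock: 7.9
position: [504.2, -348.4, 37.3]
ee_rot: [[-0.945, -0.328, 0.001], [-0.328, 0.945, -0.0], [-0.001, -0.0, -1.0]]
wrist_force: [-3.7, 5.7, 9.7]
grip_width: 0.2
gripper_force: 4.9
```

>>> step_arm --fingers '[-1,-1]' --pt "0 -0.0008 0.0" --pt "0 0 0.0" --roll '[0,0]'

```text
clock: 8.15
position: [504.6, -349.2, 37.3]
ee_rot: [[-0.945, -0.328, 0.001], [-0.328, 0.945, -0.0], [-0.001, -0.0, -1.0]]
wrist_force: [-3.2, 6.0, 10.2]
grip_width: 0.1
gripper_force: 4.8
```

```bash
python3 - <<'E'
from h import *
im,P=cloud("side"); cv2.imwrite("pics/side3.png",cv2.resize(im[250:410,200:360],None,fx=3.7,fy=3.7,interpolation=cv2.INTER_CUBIC))
print(arm.get_state()["wrist_force"])
E
```

```text
[-3.90245915  6.18673353  9.17197096]
```

View pics/side3.png

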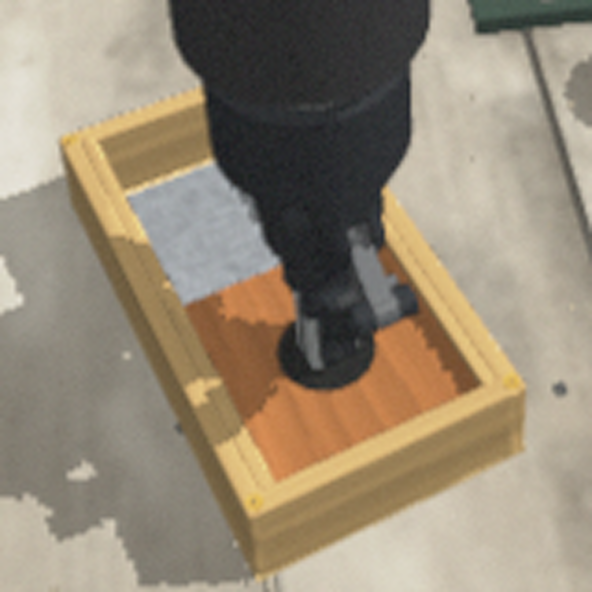

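The cover now lies over the -y well with the +y well open; the -y end wall hides its far edge. I'll lift off and measure the cover from the top camera.

>>> step_arm --fingers '[-1,-1,-1,-1,-1]' --pt "0 0 -0.01" --pt "0 0 -0.05" --pt "0 0.04 -0.04" --pt "0 0.06 0" --pt "0 0.06 0" --roll '[0,0,0,0,0]'

```text
clock: 8.82
position: [451.2, -197.2, 136.0]
ee_rot: [[-0.945, -0.326, 0.001], [-0.326, 0.945, 0.0], [-0.001, -0.0, -1.0]]
wrist_force: [0.6, 0.1, 0.2]
grip_width: -0.2
gripper_force: 0.0
```

>>> step_arm --fingers '[-1,-1,-1]' --pt "0 0.06 -0.03" --pt "0 0.06 0" --pt "0 0 0" --roll '[0,0,0]'

```text
clock: 9.2
position: [413.6, -85.7, 164.6]
ee_rot: [[-0.943, -0.334, 0.003], [-0.334, 0.943, 0.002], [-0.004, 0.0, -1.0]]
wrist_force: [0.7, 0.2, -0.3]
grip_width: 0.3
gripper_force: 0.0
```

```bash
python3 - <<'E'
from h import *
im,P=cloud("top"); hsv=cv2.cvtColor(im,cv2.COLOR_BGR2HSV); Z=P[...,2]
cv2.imwrite("pics/top2.png",cv2.resize(im[225:345,345:505],None,fx=4,fy=4,interpolation=cv2.INTER_CUBIC))
m=np.zeros((480,640),bool); m[225:345,345:505]=1
c=np.array([485.6,-297.]);a=np.radians(19.1);by=np.array([-np.sin(a),np.cos(a)]);bx=np.array([np.cos(a),np.sin(a)])
q=P[m&(hsv[...,2]<45)&(Z>32)&(Z<43)][:,:2]-c
l=np.stack([q@bx,q@by],1); l=l[(abs(l[:,0])<25)&(abs(l[:,1]+52)<25)]; print(len(l),l.mean(0),l.min(0),l.max(0))
q=P[m&(hsv[...,1]>150)&(Z>33)&(Z<42)][:,:2]-c
l=np.stack([q@bx,q@by],1); l=l[abs(l[:,0])<35]; print(np.percentile(l[:,1],[0,1,5,95,99,100]).round(1))
E
python3 go.py 545 132.4 200 177.2
```

```text
313 [  0.68806434 -53.17984407] [-17.6377983  -72.39446115] [ 19.45625541 -34.21717096]
[-105.1 -103.8 -100.3   -5.    -1.5   -0.4]
t 9.25 p [413.8 -87.2 164.2] yaw 109.38 F [ 0.6 -0.4 -0.2] grip -0.3 q [ 0.28 -0.46 -0.46 -0.   -1.57 -1.51]
roll -1.1837 then [-225.8 -120.3  -35.8]
R@col0 [-0.943 -0.332 -0.002] z [ 0.002  0.001 -1.   ]
```

View pics/top2.png

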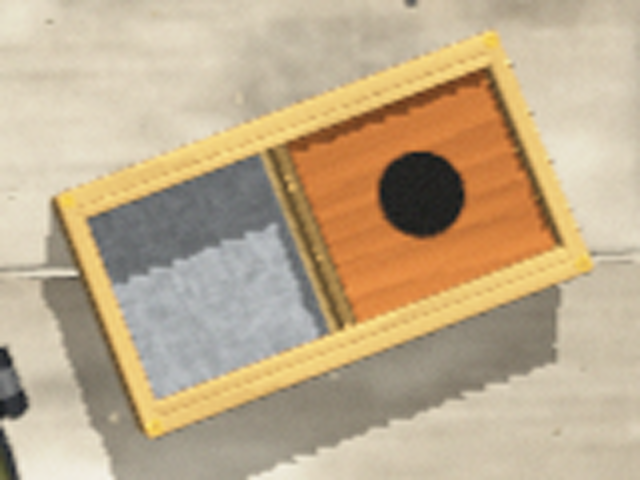

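Top crop: the cover is flush with the right end wall and the disc is at (421,193). In the box frame the disc is at y≈-53 and the cover's near edge is by the divider, so it is home. Next is the small mould.

>>> step_arm --fingers '[1,1,1,1,1]' --pt "0 0 -0.02" --pt "0 0 -0.02" --pt "0 0 0" --pt "0 0 0" --pt "0 0 0" --roll '[-0.17,-0.17,-0.17,-0.17,-0.17]'

```text
clock: 9.88
position: [413.8, -90.2, 203.1]
ee_rot: [[-0.374, -0.927, -0.001], [-0.927, 0.374, -0.0], [0.001, 0.001, -1.0]]
wrist_force: [0.2, -0.2, 0.3]
grip_width: 84.9
gripper_force: 0.0
```

>>> step_arm --fingers '[1,1,1,1,1]' --pt "0 0 0" --pt "0 0 0" --pt "-0.045 -0.03 0" --pt "-0.045 -0.03 0" --pt "-0.045 -0.03 0" --roll '[-0.17,-0.164,0,0,0]'

```text
clock: 10.5
position: [512.2, 41.0, 203.1]
ee_rot: [[-0.055, -0.998, -0.0], [-0.998, 0.055, -0.001], [0.001, 0.0, -1.0]]
wrist_force: [0.0, -1.1, 0.7]
grip_width: 85.4
gripper_force: 0.0
```

```bash
python3 go.py 545 132.4 180 177.2
```

```text
t 10.5 p [512.2  41.  203.1] yaw 176.82 F [ 0.  -1.1  0.7] grip 85.4 q [ 0.47 -0.19 -0.19  0.   -1.58 -0.53]
roll -0.0066 then [-92.9 -28.3  23.1]
R@col0 [-0.055 -0.998  0.001] z [-0.    -0.001 -1.   ]
```

>>> step_arm --fingers '[1,1,1,1]' --pt "-0.044 -0.013 0" --pt "-0.044 -0.013 0.02" --pt "0 0 0" --pt "0 0 0" --roll '[-0.007,0,0,0]'

```text
clock: 11.0
position: [541.6, 126.5, 183.1]
ee_rot: [[-0.047, -0.999, -0.001], [-0.999, 0.047, -0.001], [0.001, 0.001, -1.0]]
wrist_force: [0.2, 0.2, 0.2]
grip_width: 85.9
gripper_force: 0.0
```

```bash
python3 - <<'E'
from h import *
im,P=cloud("wrist"); hsv=cv2.cvtColor(im,cv2.COLOR_BGR2HSV); Z=P[...,2]
cv2.imwrite("pics/w1.png",im)
m=(Z>21)&(Z<34)&(hsv[...,1]<60)&(abs(P[...,0]-545)<50)&(abs(P[...,1]-132)<50)
n,l,st,c=cv2.connectedComponentsWithStats(m.astype(np.uint8)); k=1+st[1:,4].argmax(); m=l==k
q=P[m]; r=cv2.minAreaRect(q[:,:2].astype(np.float32)); print(len(q),r,np.percentile(q[:,2],[5,50,95]))
x,y=r[0]
E
python3 go.py 545 132.4 4 177.2
```

```text
3700 ((545.3616333007812, 129.46450805664062), (50.13531494140625, 39.81063461303711), 86.3525619506836) [23.52779087 25.67970839 27.16432894]
t 11.05 p [541.6 126.4 183.7] yaw 177.26 F [-0.5 -1.3  1.1] grip 85.5 q [ 0.59 -0.08 -0.12  0.   -1.53 -0.64]
roll 0.0011 then [ -6.2  -3.1 179.7]
R@col0 [-0.048 -0.999  0.001] z [ 0.    -0.001 -1.   ]
```

View pics/w1.png

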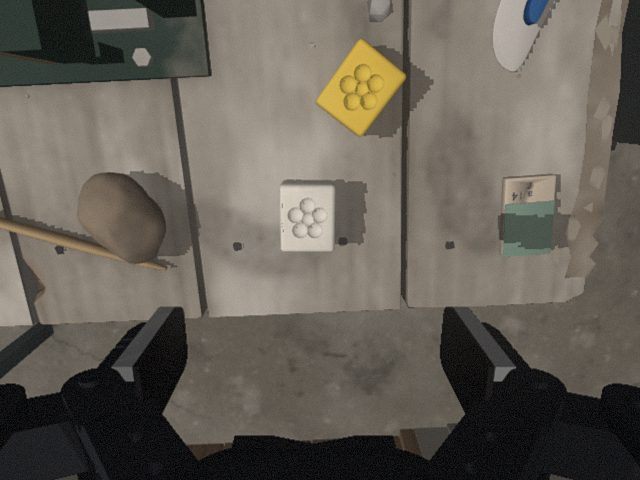

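The wrist view shows the white mould at (307,217), well clear of the yellow one at (362,88). I descend with the fingers across its 40 mm faces.

>>> step_arm --fingers '[1,1,1,1,1]' --pt "-0.0045 -0.0035 0.04" --pt "0 0 0.05" --pt "0 0 0.045" --pt "0 0 0.025" --pt "0 0 0" --roll '[0.005,0,0,0,0]'

```text
clock: 11.68
position: [543.9, 130.4, 22.2]
ee_rot: [[-0.053, -0.999, -0.003], [-0.999, 0.053, -0.001], [0.002, 0.002, -1.0]]
wrist_force: [-0.2, 0.4, -0.0]
grip_width: 85.4
gripper_force: 0.0
```

```bash
python3 go.py 545.2 131 4 176.9
```

```text
t 11.675 p [543.9 130.4  22.2] yaw 176.98 F [-0.2  0.4 -0. ] grip 85.4 q [ 0.59  0.01 -0.33 -0.   -1.23 -0.65]
roll 0.0014 then [-0.7 -1.2 18.2]
R@col0 [-0.053 -0.999  0.002] z [-0.003 -0.001 -1.   ]
```

>>> step_arm --fingers '[1,1,-0.15,-1,-1]' --pt "-0.0005 -0.001 0.012" --pt "0 0 0.005" --pt "0 0 0" --pt "0 0 0" --pt "0 0 0" --roll '[0,0,0,0,0]' --force 40

```text
clock: 12.3
position: [546.4, 132.9, 7.4]
ee_rot: [[-0.051, -0.999, 0.001], [-0.999, 0.051, 0.001], [-0.001, -0.001, -1.0]]
wrist_force: [0.4, 0.7, -0.6]
grip_width: 38.9
gripper_force: 41.6
```

>>> step_arm --fingers '[-1,-1,-1]' --pt "0 0 0" --pt "0 0 0" --pt "0 0 0" --roll '[0,0,0]'

```text
clock: 12.68
position: [546.2, 132.9, 7.2]
ee_rot: [[-0.051, -0.999, 0.001], [-0.999, 0.051, 0.001], [-0.001, -0.001, -1.0]]
wrist_force: [-0.4, 0.3, 4.9]
grip_width: 39.2
gripper_force: 42.3
```

>>> step_arm --fingers '[-1,-1,-1,-1,-1]' --pt "0 0 -0.01" --pt "0 0 -0.04" --pt "0 0 -0.05" --pt "0 0 -0.05" --pt "0 0 -0.05" --roll '[0,0,0,0,0]'

```text
clock: 13.3
position: [545.1, 132.2, 207.6]
ee_rot: [[-0.051, -0.999, -0.002], [-0.999, 0.051, -0.0], [0.0, 0.002, -1.0]]
wrist_force: [0.1, 0.1, -1.3]
grip_width: 39.0
gripper_force: 41.6
```

>>> step_arm --fingers '[-1,-1,-1,-1,-1]' --pt "0.04 0.01 0" --pt "0.05 0.012 0" --pt "0.05 0.012 0" --pt "0.05 0.012 0" --pt "0.05 0.012 0" --roll '[0,0,0,0,0]'

```text
clock: 13.92
position: [474.4, -105.6, 206.1]
ee_rot: [[-0.051, -0.999, -0.001], [-0.999, 0.051, 0.0], [-0.0, 0.001, -1.0]]
wrist_force: [0.5, -0.5, -1.2]
grip_width: 38.9
gripper_force: 41.7
```

```bash
python3 go.py 467.9 -246 120 109.1
```

```text
t 13.925 p [ 474.4 -105.6  206.1] yaw 177.09 F [ 0.5 -0.5 -1.2] grip 38.9 q [ 0.2  -0.27 -0.24 -0.   -1.6  -0.25]
roll 1.1867 then [  52.1 -130.6   86.1]
R@col0 [-0.051 -0.999 -0.   ] z [-0.001  0.    -1.   ]
```

>>> step_arm --fingers '[-1,-1,-1,-1,-1]' --pt "0 0 0" --pt "0 0 0" --pt "0 0 0" --pt "0 0 0" --pt "0 0 0" --roll '[0.17,0.17,0.17,0.17,0.17]'

```text
clock: 14.55
position: [475.1, -104.2, 206.0]
ee_rot: [[-0.788, -0.616, -0.002], [-0.616, 0.788, 0.0], [0.001, 0.001, -1.0]]
wrist_force: [-0.4, 0.1, -1.0]
grip_width: 39.4
gripper_force: 41.7
```

>>> step_arm --fingers '[-1,-1,-1,-1,-1]' --pt "0 0 0" --pt "0 0 0" --pt "0.017 -0.043 0" --pt "0.017 -0.043 0.04" --pt "0.017 -0.043 0.04" --roll '[0.17,0.167,0,0,0]'

```text
clock: 15.18
position: [469.1, -243.8, 125.4]
ee_rot: [[-0.945, -0.327, 0.0], [-0.327, 0.945, 0.001], [-0.0, 0.001, -1.0]]
wrist_force: [0.2, 0.6, -1.9]
grip_width: 39.2
gripper_force: 41.7
```

>>> step_arm --fingers '[-1,-1]' --pt "0 0 0" --pt "0 0 0" --roll '[0,0]'

```text
clock: 15.42
position: [469.4, -242.9, 126.7]
ee_rot: [[-0.945, -0.326, -0.001], [-0.326, 0.945, -0.0], [0.001, 0.0, -1.0]]
wrist_force: [-0.1, -0.0, -0.2]
grip_width: 39.3
gripper_force: 41.7
```

```bash
python3 go.py 467.9 -246 60 109.1; python3 - <<'E'
from h import *
im,P=cloud("wrist"); cv2.imwrite("pics/w2.png",im)
E
```

```text
t 15.425 p [ 469.4 -242.9  126.7] yaw 109.03 F [-0.1 -0.  -0.2] grip 39.3 q [-0.1  -0.14 -0.28  0.   -1.43 -1.14]
roll -0.0013 then [ 2.4 -2.4 66.7]
R@col0 [-0.945 -0.326  0.001] z [-0.001 -0.    -1.   ]
```

View pics/w2.png

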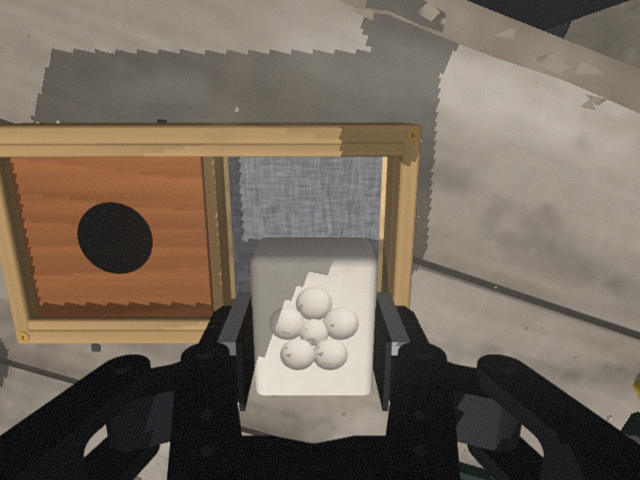

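The mould is held square at (313,315). The box lines up with the image, and the cover meets its end wall at the left (20,240). I lower it into the well.

>>> step_arm --fingers '[-1,-1,-1,-1,-1]' --pt "0.0025 -0.0025 0.03" --pt "0 0 0.03" --pt "0 0 0.015" --pt "0 0 0.01" --pt "0 0 0" --roll '[0,0,0,0,0]'

```text
clock: 16.1
position: [468.3, -245.7, 41.7]
ee_rot: [[-0.945, -0.327, 0.0], [-0.327, 0.945, -0.0], [-0.0, -0.0, -1.0]]
wrist_force: [0.5, -0.3, -0.6]
grip_width: 39.2
gripper_force: 41.7
```

```bash
python3 go.py 467.9 -246 12 109.1
```

```text
t 16.1 p [ 468.3 -245.7   41.7] yaw 109.1 F [ 0.5 -0.3 -0.6] grip 39.2 q [-0.1  -0.09 -0.39  0.   -1.27 -1.13]
roll 0.0001 then [ 0.5 -0.2 29.7]
R@col0 [-0.945 -0.327 -0.   ] z [ 0. -0. -1.]
```

>>> step_arm --fingers '[-1,-1,-1,-1,-1]' --pt "0 0 0.01" --pt "0 0 0.01" --pt "0 0 0.005" --pt "0 0 0.002" --pt "0 0 0" --roll '[0,0,0,0,0]'

```text
clock: 16.73
position: [468.0, -246.0, 14.4]
ee_rot: [[-0.945, -0.327, -0.0], [-0.327, 0.945, -0.0], [0.0, 0.0, -1.0]]
wrist_force: [-0.4, -0.8, -1.5]
grip_width: 39.0
gripper_force: 41.7
```

>>> step_arm --fingers '[-1,-1,-1,-1,-1]' --pt "0 0 0.001" --pt "0 0 0.001" --pt "0 0 0" --pt "0 0 0" --pt "0 0 0" --roll '[0,0,0,0,0]'

```text
clock: 17.35
position: [468.1, -245.9, 12.5]
ee_rot: [[-0.945, -0.327, 0.0], [-0.327, 0.945, 0.0], [-0.0, 0.0, -1.0]]
wrist_force: [0.5, -0.6, -1.5]
grip_width: 39.2
gripper_force: 41.7
```

>>> step_arm --fingers '[-1,-1,-1]' --pt "0 0 0.001" --pt "0 0 0.0" --pt "0 0 0" --roll '[0,0,0]'

```text
clock: 17.73
position: [468.0, -245.9, 11.4]
ee_rot: [[-0.945, -0.327, -0.0], [-0.327, 0.945, 0.0], [0.0, 0.0, -1.0]]
wrist_force: [-0.2, 0.0, -1.7]
grip_width: 39.4
gripper_force: 41.7
```

>>> step_arm --fingers '[-1,-1,-1]' --pt "0 0 0.0007" --pt "0 0 0.0" --pt "0 0 0" --roll '[0,0,0]'

```text
clock: 18.1
position: [468.2, -246.0, 11.2]
ee_rot: [[-0.945, -0.327, 0.0], [-0.327, 0.945, -0.0], [-0.0, -0.0, -1.0]]
wrist_force: [-1.3, 0.7, 2.1]
grip_width: 39.3
gripper_force: 42.3
```

>>> step_arm --fingers '[-1,-1,-1]' --pt "0 0 0.0007" --pt "0 0 0.0" --pt "0 0 0" --roll '[0,0,0]'

```text
clock: 18.48
position: [468.3, -246.1, 11.2]
ee_rot: [[-0.945, -0.327, 0.0], [-0.327, 0.945, -0.0], [-0.0, -0.001, -1.0]]
wrist_force: [-3.8, 1.8, 7.4]
grip_width: 39.3
gripper_force: 42.8
```

>>> step_arm --fingers '[-1,0.2,0.2,0.2,0.2]' --pt "0 0 -0.001" --pt "0 0 0.0" --pt "0 0 0" --pt "0 0 0" --pt "0 0 0" --roll '[0,0,0,0,0]'

```text
clock: 19.1
position: [468.0, -245.9, 10.9]
ee_rot: [[-0.945, -0.327, -0.0], [-0.327, 0.945, 0.0], [0.0, 0.0, -1.0]]
wrist_force: [-0.4, 0.9, -0.3]
grip_width: 51.4
gripper_force: 0.0
```

>>> step_arm --fingers '[0.2,0.2,0.2,0.2,0.2]' --pt "0 0 -0.01" --pt "0 0 -0.02" --pt "0 0 -0.04" --pt "0 0 -0.05" --pt "0 0 -0.04" --roll '[0,0,0,0,0]'

```text
clock: 19.73
position: [468.3, -246.2, 174.3]
ee_rot: [[-0.945, -0.327, 0.002], [-0.327, 0.945, -0.001], [-0.002, -0.002, -1.0]]
wrist_force: [1.3, -0.7, -0.4]
grip_width: 51.0
gripper_force: 0.0
```

>>> step_arm --fingers '[0.2,0.2,0.2,0.2,0.2]' --pt "0.03 0.05 -0.03" --pt "0.03 0.05 0" --pt "0.03 0.05 0" --pt "0 0 0" --pt "0 0 0" --roll '[0,0,0,0,0]'

```text
clock: 20.35
position: [336.3, -135.2, 200.5]
ee_rot: [[-0.945, -0.328, 0.002], [-0.328, 0.945, 0.0], [-0.002, -0.0, -1.0]]
wrist_force: [-0.3, -1.2, 0.5]
grip_width: 51.2
gripper_force: 0.0
```

```bash
python3 - <<'E'
from h import *
im,P=cloud("top"); cv2.imwrite("pics/top3.png",cv2.resize(im[200:370,160:510],None,fx=2.2,fy=2.2,interpolation=cv2.INTER_CUBIC))
hsv=cv2.cvtColor(im,cv2.COLOR_BGR2HSV); Z=P[...,2]
c=np.array([485.6,-297.]);a=np.radians(19.1);by=np.array([-np.sin(a),np.cos(a)]);bx=np.array([np.cos(a),np.sin(a)])
q=P[...,:2]-c; X=q@bx; Y=q@by
m=(abs(X)<42)&(Y>10)&(Y<98)&(Z>18)&(Z<40); print("small",m.sum(),X[m].mean(),Y[m].mean(),np.percentile(Z[m],[5,50,95]))
m=(abs(X)<25)&(abs(Y+52)<25)&(hsv[...,2]<45); print("disc",X[m].mean(),Y[m].mean())
print(arm.get_state()["clock"])
E
```

```text
small 544 -2.410261250705879 57.649387500654875 [26.49367529 29.76015094 32.69759147]
disc 0.5991383995451979 -53.12184652954916
20.4
```

View pics/top3.png

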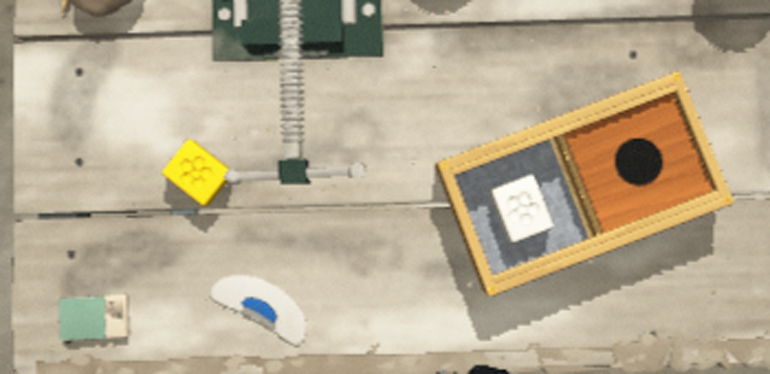

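The small mould lies flat on the well floor at (521,208), top at z≈30 and flower up. The cover is home, and the yellow mould, tile and rib have not moved.

```bash
python3 -c "
from plant import arm
print(arm.finish_job())"
```

```text
the job is handed in; nothing more can be done
None
```

The cover is fully home over the large mould, the small mould rests flower up and released on the floor of the uncovered well, and the job was handed in at about 20 s with nothing else disturbed.

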